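# Set out the kit tray around the fan and the jar

### The job

Set out the grey kit tray for the next repair, going by where the black fan and the white jar already lie in its far row. Stand the solder spool in the compartment between the fan and the jar and lay the blue braid reel flat in the middle of its top; put the round flux tin in the compartment in front of the fan (on the robot's side of it) and the screw box in the one in front of the jar. Set each thing down right way up in the middle of its compartment, flat on the tray's floor, and leave the fan, the jar, the green circuit board and the brush where they are.

Things in the scene. Friction and masses are not known exactly. Their poses are not given: they have to be found in the camera images.
- tray: Grey kit tray, 204 (x) by 262 (y) by 10 mm, fixed, a tab at each y end (292 mm over tabs). Two rows of three compartments, each 96 (x) by 82 (y) mm inside; floor 4 mm above the bench, 4 mm walls rising 6 mm above the floor. Origin: centre of the underside; x away from the robot, y to its left, z up, within 12 degrees. Compartment centres: x = 0.050 (far row), -0.050 (near row); y = -0.086, 0, 0.086.
- fan: Black flat blower fan, 70 x 72 x 10 mm, lying in the left or the right compartment of the tray's far row; not to be moved. Origin: centre of its underside.
- jar: White round screw-lid jar, 69 mm across, 65 mm high, standing in the other end compartment of the far row; not to be moved. Origin: centre of its underside.
- spool: Solder wire spool standing on its flange on the bench: black flanges 60 mm across, silvery wire between, 46 mm high with a flat top, 0.24 kg; it, the reel, the tin and the screw box start on the red mat and the cork strip beside it, 2 mm above the bare bench (z = 0). Origin: centre of its underside, z up along its axis.
- braid: Small flat blue desoldering-braid reel, a rounded block 40 (x) by 46 (y) by 10 mm high (the firm part 9 mm) with a pale disc on top. Origin: centre of its underside, z up.
- tin: Low round white flux tin with a green lid, 50 mm across, 24 mm high. Origin: centre of its underside, z up.
- screw_box: Pale grey box of screws with a black catch, closed, 62 (x) by 85 (y) by 28 mm high; it starts with its long side roughly along the world x and goes into a compartment only with its long side along the tray's x. Origin: centre of its underside, z up.
- board: Bystander: small green circuit board, 36 x 62 x 8 mm, lying flat at the back of the bench. Origin: centre of its underside.
- esd_brush: Bystander: thin black brush, 12 x 166 x 9 mm, lying near the bench's front edge. Origin: centre of its underside.
Things that resemble listed ones, but are neither listed nor needed, are in the scene too. Of the things shaped like the spool, the black one is meant.

How it is judged:
At the end, for the whole second after the job is handed in: Spool in the far middle compartment, tin in the one before the fan, box in the one before the jar: flat on the floor, within 15 mm of the centre along tray x and y. Braid reel flat on the spool, centred to 12 mm. All upright (0.08 rad), at rest; fan and jar within 22 mm of their centres (x of spool in the frame of tray between 0.035 and 0.065 m and y of spool in the frame of tray between -0.015 and 0.015 m and z of spool in the frame of tray between 0 and 0.008 m and z of tin in the frame of tray between 0 and 0.008 m and z of screw_box in the frame of tray between 0 and 0.008 m and horizontal distance between braid and spool below 0.012 m and z of braid in the frame of spool between 0.042 and 0.05 m and angle between each of spool, braid, tin, screw_box's own z axis and vertical below 0.08 rad and linear speed of each of spool, braid, tin, screw_box below 0.01 m/s and angular speed of each of spool, braid, tin, screw_box below 0.1 rad/s and ((x of fan in the frame of tray between 0.028 and 0.072 m and y of fan in the frame of tray between 0.064 and 0.108 m and x of jar in the frame of tray between 0.028 and 0.072 m and y of jar in the frame of tray between -0.108 and -0.064 m and x of tin in the frame of tray between -0.065 and -0.035 m and y of tin in the frame of tray between 0.071 and 0.101 m and x of screw_box in the frame of tray between -0.065 and -0.035 m and y of screw_box in the frame of tray between -0.101 and -0.071 m) or (x of fan in the frame of tray between 0.028 and 0.072 m and y of fan in the frame of tray between -0.108 and -0.064 m and x of jar in the frame of tray between 0.028 and 0.072 m and y of jar in the frame of tray between 0.064 and 0.108 m and x of tin in the frame of tray between -0.065 and -0.035 m and y of tin in the frame of tray between -0.101 and -0.071 m and x of screw_box in the frame of tray between -0.065 and -0.035 m and y of screw_box in the frame of tray between 0.071 and 0.101 m))); the robot touches nothing.
It fails at once if the fan is pushed more than 20 mm from where it lay (distance of fan from where it was at the start of the episode above 0.02 m).
It fails at once if the jar is pushed more than 20 mm from where it lay (distance of jar from where it was at the start of the episode above 0.02 m).
It fails at once if the circuit board is pushed more than 30 mm from where it lay (distance of board from where it was at the start of the episode above 0.03 m).
It fails at once if the brush is pushed more than 30 mm from where it lay (distance of esd_brush from where it was at the start of the episode above 0.03 m).
It fails at once if the spool, braid reel, tin or screw box is tipped over (angle between any of spool, braid, tin, screw_box's own z axis and vertical above 1 rad).
It also fails if it takes over 109 s, if anything falls off the work surface, if the arm or the gripper's body presses on something with over 40 N, if the wrist force passes 120 N, or if a joint passes its speed limit or range.

### The arm

A 6-joint arm with a two-finger parallel gripper is mounted at the origin on a cart in front of the work surface, level with it; the furniture and walls round the work are solid. World frame = base frame: x ahead of the robot, y to its left, z up, the work surface at z = 0. Lengths are in m, angles in rad, forces in N, time in s.
With the tool pointing down it reaches from about 0.25 to 0.725 m from the base axis. Payload 9.7 kg.
Tool frame: the origin (TCP) lies midway between the tips of the shut fingers; the grasp point (between the pads) lies 19 mm behind it; z points along the fingers, y is the line along which they close (so a half turn about z gives the same grasp; the last joint's range is limited). The gripper opens to 85 mm and grips with 20 to 120 N. Pads are 22 mm wide; open, the fingers measure 114 mm over their backs; the gripper's body (76 mm by 85 mm) begins 54 mm behind the grasp point. The pads swing forward as they close: fully open they stand 13 mm farther back than shut.
Start: joints at [-1.28, 0.087, 0.176, 1.66, 0, 1.571], TCP at [0.158, -0.527, 0.231] pointing down, gripper open.
Joint ranges: [-3.13, 3.13], [-0.85, 1.81], [-1.15, 1.24], [-2.2, 2.28], [-1.44, 1.52], [-3.14, 3.14]. Speed limits (rad/s): [2.22, 2.22, 2.57, 3.14, 3.14, 3.14].

### API

Orientations are given as a unit quaternion [w, x, y, z].
In Python, from rig import bot, imaging gives the robot as it stands.
- The arm moves only by the tool arm_command, never from a script. Its argument "rows" is a list of rows, each a list of 7 numbers: the closure, from 0 (fully open) to 1 (shut), then the shift along the tool's x, y, z normalised to -1 to 1, where 1 is 0.8 m, then the turn, a rotation vector about the tool's x, y, z normalised to -1 to 1, where 1 is 2 rad. A call has 1 to 20 rows; each row is the pose to reach, as a shift and turn from the pose commanded when the call began, along the tool's axes at that moment; what a row does not reach only later rows make up. A row lasts 1/12 s, in which the tool goes at most 41.7 mm and 7.16 degrees, less where a joint would pass 70% of its speed; a pose out of reach is approached as far as the arm can. A call with a number of a shift or a turn outside -1 to 1 is refused whole. A call with a gripper value outside its range is refused whole. The fingers move at their own pace and stop on an object; "squeeze" is the grip in N (left out, the last holds). Time passes only in rows, so rows that repeat a pose let the fingers close. It gives the time, the measured TCP pose, the force, the opening and the grip force at its end, in the units of the state.
- bot.state(): the state, without advancing time (a new reading comes with each control period).
- imaging.snapshot(name): name is "scene" or "top" or "wrist"; returns a dict with "image" (420x560x3 uint8, red, green, blue), "z_map" (420x560 float32, m along the optical axis (not along the pixel's ray), 0 where there is no reading), "fovy" (degrees; the focal length in pixels is half the picture's height over the tangent of half this angle, whatever the lens; pixels are square), "cx", "cy" (the principal point, pixels), "rvec" (rotation vector, rad) and "tvec" (3), from world to camera coordinates, as OpenCV has them; the wrist camera has in their place "T_tool_cam" (4x4, takes a point from camera to tool coordinates, whose origin is the TCP and whose axes are the flange's). Camera axes: x right, y down, z forward; pixel columns grow to the right and rows downward; lengths in m; the calibration is good to about 2 mm. The wrist camera is an equidistant fisheye: a pixel r from the principal point sees the ray r / f radians off the axis. A picture is of the moment at which its call begins: read the wrist's pose just before it.
- bot.sign_off(): hands the job in; it is judged then, once.
The state is a dict: "time": time; "joints": joint angles; "qvel": joint speeds; "joint_torque": joint torques, N m; "tool_pos": TCP position; "ee_rot": TCP orientation; "ft_force": force on the tool from outside, world axes, zero at the start; "moment": the same for the moment, N m; "opening": finger opening in m; "grip_force": force on a finger pad.
Only numpy, scipy, OpenCV 4.12 (cv2) and the standard library are available. Lean on these libraries where they do the work, as an engineer would, in place of code of your own. Each camera call takes 0.05 s, during which the arm holds its last target. There are 200 camera calls.

## Working session

There is one attempt and no reset: what is moved stays moved. The work goes in short steps, Python scripts to look and compute and a tool call to move; the robot and the scene stay as the last step left them, time stands still between calls to the robot, and variables do not carry over. Pictures are saved under pics/ and viewed, at most 14 in all, crops included, and the job is handed in when it is done.

Besides the shell and the picture viewer there is one more tool, called after "Request:" as name(argument=value, ...), one argument or row to a line, values as JSON. arm_command: Moves the arm, as the interface text tells. Scaled input: -1 to 1 covers 0.8 m each way for a shift and 2 rad each way for a turn. Its arguments: {"type":"object","properties":{"rows":{"type":"array","items":{"type":"array","items":{"type":"number"}}},"squeeze":{"type":"number"}},"required":["rows"]}

```bash
mkdir -p pics; ls; cat > h.py <<'E'
import numpy as np, cv2
from scipy.spatial.transform import Rotation as R
def cloud(s):
    z=s["z_map"]; H,W=z.shape; f=H/2/np.tan(np.radians(s["fovy"])/2)
    u,v=np.meshgrid(np.arange(W),np.arange(H))
    P=np.stack([(u-s["cx"])/f*z,(v-s["cy"])/f*z,z],-1)
    Rm=cv2.Rodrigues(np.array(s["rvec"],float))[0]
    return (P-np.array(s["tvec"]).reshape(3))@Rm
def save(s,n): cv2.imwrite(f"pics/{n}.png",s["image"][:,:,::-1])
E
python3 - <<'E'
from rig import bot,imaging
from h import *
import pickle
d={}
for n in("top","scene"):
    s=imaging.snapshot(n); save(s,n); d[n]=s; print(n,s["fovy"],s["cx"],s["cy"],s["rvec"],s["tvec"])
pickle.dump(d,open("d.pkl","wb"))
print(bot.state())
E
```

```text
pics
top 42.95579255057359 287.91351106890494 212.91752089791518 [ 2.13708145 -2.15275253  0.16734108] [-0.05484838  0.52728084  1.3412623 ]
scene 42.192070458046146 281.6117922402959 205.18609713846126 [ 0.14761269 -2.79626215  1.33592628] [0.52331908 0.09436022 1.71661193]
{'time': 0.1, 'joints': array([-1.28001441e+00,  8.74278694e-02,  1.75233382e-01,  1.65980249e+00,
        2.17585421e-05,  1.57079031e+00]), 'qvel': array([ 0.00063404, -0.00205035,  0.00222789,  0.00213147, -0.001323  ,
        0.0012806 ]), 'joint_torque': array([-1.62927990e-03, -5.21561480e+01,  4.65653837e+01,  1.61341229e-02,
       -6.37577705e-05, -4.32842421e-05]), 'tool_pos': array([ 0.15763491, -0.52671943,  0.2306517 ]), 'ee_rot': array([-5.95565669e-04,  9.89448727e-01,  1.44882216e-01, -7.62080910e-05]), 'ft_force': array([ 0.15352443, -0.53254682, -0.08234679]), 'moment': array([ 0.04060215, -0.03417778, -0.00386452]), 'grip_force': 0.0, 'opening': 0.08554113292073472}
```

View pics/top.png

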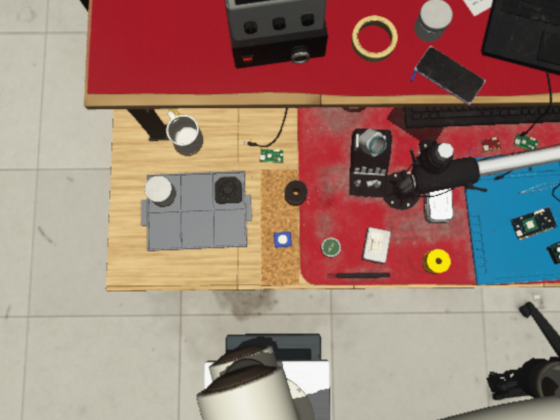

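View pics/scene.png

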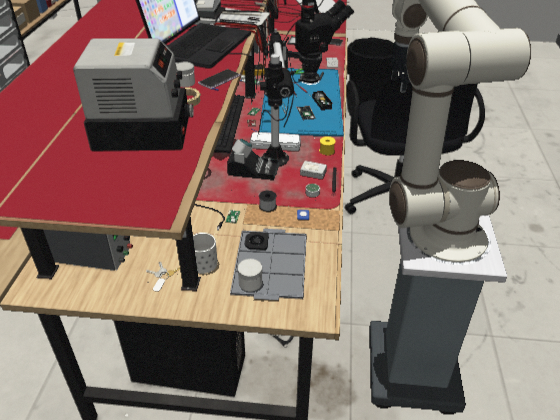

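The top view shows world +x up and +y left. The tray is at about (197,210), the jar at (159,190) on the far left and the fan at (228,190) on the far right. The spool is at (296,193), braid at (283,240), tin at (331,247), and box candidates at (377,245) and (439,203). The scene view agrees and shows a microscope behind the mat and a shelf at the back.

```bash
cat > m.py <<'E'
from h import *
import pickle
d=pickle.load(open("d.pkl","rb"))
s=d["top"]; C=cloud(s)
for n,(u0,u1,v0,v1) in dict(spool=(280,312,176,210),braid=(270,296,228,252),tin=(318,345,234,262),box=(360,394,224,268),box2=(424,456,180,226),jar=(142,178,172,208),fan=(212,246,172,206),board=(256,288,146,166),brush=(324,394,270,282)).items():
    p=C[v0:v1,u0:u1].reshape(-1,3); im=s["image"][v0:v1,u0:u1].reshape(-1,3)
    p=p[np.isfinite(p).all(1)]
    b=np.median(p[:,2]); m=p[:,2]>(0.008 if n in("braid","fan","board","brush") else 0.015)
    q=p[m]; 
    if len(q)<5: print(n,"few",np.percentile(p[:,2],[5,50,95]));continue
    zt=np.percentile(q[:,2],[10,50,95])
    # top-surface points
    t=q[q[:,2]>zt[2]-0.006] 
    r=cv2.minAreaRect((t[:,:2]*1000).astype(np.float32))
    print(n,len(t),"z",zt.round(4),"c",t[:,:2].mean(0).round(4),"rect",np.round(r[0],1),np.round(r[1],1),round(r[2],1))
# tray mask: grey, low saturation
hsv=cv2.cvtColor(s["image"],cv2.COLOR_RGB2HSV)
m=np.zeros(hsv.shape[:2],np.uint8); m[165:260,135:256]=1
g=((hsv[...,1]<60)&(hsv[...,2]>50)&(hsv[...,2]<150)&(m>0)).astype(np.uint8)
g=cv2.morphologyEx(g,cv2.MORPH_OPEN,np.ones((3,3)))
n,l,st,_=cv2.connectedComponentsWithStats(g);k=1+st[1:,4].argmax()
q=C[l==k]; print(np.percentile(q[:,2],[5,50,95]))
r=cv2.minAreaRect((q[q[:,2]<.02][:,:2]*1000).astype(np.float32));print("tray",r)
# overview of obstacles
b=cv2.resize(s["image"][100:290,130:470][:,:,::-1],None,fx=2.3,fy=2.3,interpolation=cv2.INTER_CUBIC);cv2.imwrite("pics/crop.png",b)
for n,(u,v) in dict(shelfedge=(200,99),shelf2=(350,99),micro=(372,142),microbase=(370,165),stand=(402,188),head=(445,155),edge=(200,288),mug=(182,130)).items():
    print(n,C[v,u].round(3))
E
python3 m.py
```

```text
spool 263 z [0.0436 0.0482 0.053 ] c [ 0.5849 -0.0775] rect [584.  -77.6] [57.3 55.9] 87.1
braid 155 z [0.009  0.0118 0.0167] c [ 0.4627 -0.0405] rect [461.6 -39.8] [41.4 50.5] 5.3
tin 185 z [0.0226 0.0265 0.0316] c [ 0.4402 -0.1676] rect [ 382.4 -126.3] [ 47.1 190.3] 54.3
box 453 z [0.0265 0.0306 0.036 ] c [ 0.4428 -0.2813] rect [ 378.8 -200.4] [ 87.5 308.7] 37.8
box2 196 z [0.0339 0.0412 0.3274] c [ 0.5369 -0.3546] rect [ 449.1 -218.1] [ 38.4 420.8] 32.8
jar 404 z [0.0413 0.0689 0.074 ] c [0.5814 0.2651] rect [477.5 115.4] [456.   65.4] 54.6
fan 403 z [0.0092 0.0131 0.0182] c [0.5928 0.0979] rect [475.8  58.7] [368.7 105.9] 19.1
board 53 z [0.0082 0.0097 0.0128] c [ 0.679  -0.0126] rect [517.  -17.1] [ 72.6 395.5] 89.5
brush 117 z [0.0088 0.0117 0.0177] c [ 0.3653 -0.239 ] rect [ 356.1 -183.9] [ 29.9 273.2] 9.5
[-1.67519894e-06  5.52869178e-03  1.46895799e-02]
tray ((541.8760986328125, 185.00662231445312), (203.46954345703125, 290.1094665527344), 2.1022775173187256)
shelfedge [0.742 0.133 0.289]
shelf2 [ 0.741 -0.196  0.286]
micro [ 0.687 -0.266  0.135]
microbase [ 0.652 -0.275  0.042]
stand [ 0.541 -0.301  0.292]
head [ 0.581 -0.359  0.411]
edge [ 0.337  0.172 -0.003]
mug [0.762 0.227 0.007]
```

View pics/crop.png

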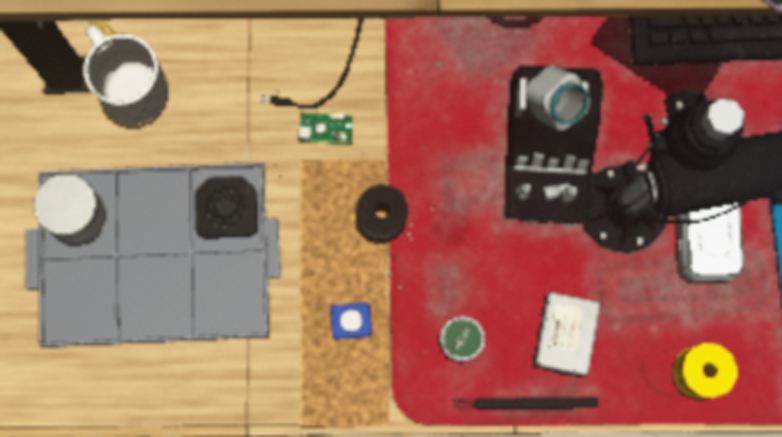

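The crop confirms the layout: the spool is black, the tin is green, and the pale box at crop (567,334) has its long side along x. The yellow spool and the white thing under the microscope aren't needed. I'll refine with the empty depth pixels dropped.

```bash
cat > m2.py <<'E'
from h import *
import pickle
d=pickle.load(open("d.pkl","rb"))
s=d["top"]; C=cloud(s); ok=s["z_map"]>0.5
for n,(u0,u1,v0,v1,zl,zh) in dict(spool=(276,316,172,214,.035,.06),braid=(268,298,226,254,.009,.02),tin=(316,347,232,264,.016,.04),box=(356,398,220,272,.018,.045),jar=(138,182,168,212,.055,.08),fan=(208,250,168,210,.0105,.03),board=(252,292,142,170,.006,.02)).items():
    w=np.zeros(ok.shape,bool); w[v0:v1,u0:u1]=1
    m=(w&ok&(C[...,2]>zl)&(C[...,2]<zh)).astype(np.uint8)
    k,l,st,_=cv2.connectedComponentsWithStats(m); i=1+st[1:,4].argmax()
    t=C[l==i]; r=cv2.minAreaRect((t[:,:2]*1000).astype(np.float32))
    print(n,len(t),t.mean(0).round(4),"rect",np.round(r[0],1),np.round(r[1],1),round(r[2],1))
# anything high near the box
w=ok&(C[...,0]<.62)&(C[...,1]>-.42)&(C[...,1]<.35)&(C[...,0]>.3)&(C[...,2]>.08)
print("high pts x<.62:",w.sum(),C[w].min(0),C[w].max(0))
E
python3 m2.py
cat > go.py <<'E'
# usage: go.py yaw_deg  x y z [yaw x y z ...] -> normalised rows from the current pose
import sys; from h import *; from rig import bot
s=bot.state(); q=s["ee_rot"]; R0=R.from_quat([q[1],q[2],q[3],q[0]])
print("t",round(s["time"],2),s["tool_pos"].round(4),"yaw",np.degrees(2*np.arctan2(q[2],q[1])).round(2),"open",round(s["opening"],4),"grip",round(s["grip_force"],1),"F",s["ft_force"].round(1))
a=list(map(float,sys.argv[1:]))
for i in range(0,len(a),4):
    y,p=np.radians(a[i]),np.array(a[i+1:i+4])
    T=R.from_quat([np.cos(y/2),np.sin(y/2),0,0])
    print("row",(R0.inv().apply(p-s["tool_pos"])/.8).round(4),((R0.inv()*T).as_rotvec()/2).round(4))
E
python3 go.py 9 .443 -.281 .12 9 .443 -.281 .004
```

```text
spool 377 [ 0.5844 -0.078   0.0485] rect [584.4 -77.5] [57.3 56.7] 87.6
braid 201 [ 0.4622 -0.0411  0.0126] rect [463.4 -42.3] [38.3 45.1] 5.3
tin 290 [ 0.4401 -0.1676  0.0267] rect [ 439.8 -167.6] [48.5 48. ] 62.2
box 778 [ 0.4443 -0.2854  0.0304] rect [ 444.9 -286.5] [61.7 85.2] 78.2
jar 582 [0.5881 0.2725 0.0692] rect [589.5 273.9] [68.7 66.3] 44.9
fan 427 [0.5948 0.1021 0.0145] rect [597.8 105.2] [73.8 80.2] 0.9
board 46 [0.72   0.0134 0.0095] rect [719.4   9.7] [14.  54.1] 0.1
high pts x<.62: 2434 [ 0.52606048 -0.41995943  0.08047774] [ 0.61998596 -0.29404767  0.41500511]
t 0.1 [ 0.1576 -0.5267  0.2307] yaw 16.66 open 0.0855 grip 0.0 F [ 0.2 -0.5 -0.1]
row [ 0.4298 -0.1918  0.1386] [-0.0006  0.      0.0669]
row [ 0.4298 -0.1916  0.2836] [-0.0006  0.      0.0669]
```

```bash
python3 go.py -11.5 .435 -.2845 .12; python3 -c "
from rig import imaging
s=imaging.snapshot('wrist');print(s['T_tool_cam'].round(3),s['fovy'],s['cx'],s['cy'])
import numpy as np
a=np.radians(2.1)
for n,p in dict(spool=(.05,0),tin=(-.05,-.086),box=(-.05,.086),boxgrip=(-.06,.086)).items(): print(n,.5419+p[0]*np.cos(a)-p[1]*np.sin(a),.185+p[0]*np.sin(a)+p[1]*np.cos(a))"
```

```text
t 0.1 [ 0.1576 -0.5267  0.2307] yaw 16.66 open 0.0855 grip 0.0 F [ 0.2 -0.5 -0.1]
row [ 0.419  -0.1905  0.1386] [-6.000e-04  1.000e-04  2.458e-01]
[[-0.001 -0.953 -0.303  0.077]
 [ 1.    -0.001  0.001  0.001]
 [-0.001 -0.303  0.953 -0.141]
 [ 0.     0.     0.     1.   ]] 65.70646984690485 281.3125613519514 205.3906045199619
spool 0.5918664196889328 0.1868321854353278
tin 0.4950849392598311 0.09722557269970775
box 0.4887822213623034 0.2691100564296366
boxgrip 0.47878893742451684 0.26874361934257107
```

Request:
arm_command(
  rows=[
    [0,0.419,-0.1905,0.1,0,0,-1],
    [0,0.419,-0.1905,0.1,0,0,-1],
    [0,0.419,-0.1905,0.1,0,0,-1],
    [0,0.419,-0.1905,0.1,0,0,-1],
    [0,0.419,-0.1905,0.1,0,0,-1],
    [0,0.419,-0.1905,0.1,0,0,-1],
    [0,0.419,-0.1905,0.1,0,0,-1],
    [0,0.419,-0.1905,0.1,0,0,-1],
    [0,0.419,-0.1905,0.1,0,0,-1],
    [0,0.419,-0.1905,0.1,0,0,-1],
    [0,0.419,-0.1905,0.1,0,0,-1],
    [0,0.419,-0.1905,0.1,0,0,-1],
    [0,0.419,-0.1905,0.1,0,0,-1],
    [0,0.419,-0.1905,0.1,0,0,-1],
    [0,0.419,-0.1905,0.1,0,0,-1],
    [0,0.419,-0.1905,0.1,0,0,-1],
    [0,0.419,-0.1905,0.1,0,0,-1],
  ],
)

```text
time: 1.57
tool_pos: [0.435, -0.2847, 0.151]
ee_rot: [-0.0, 0.41, 0.912, 0.0]
ft_force: [0.3, -0.5, -0.7]
opening: 0.0849
grip_force: 0.0
```

```bash
python3 go.py 168.5 .435 -.2845 .12 168.5 .435 -.2845 .005; python3 -c "
from rig import bot;print(bot.state()['joints'])"
```

```text
t 1.57 [ 0.435  -0.2847  0.151 ] yaw 131.59 open 0.0849 grip 0.0 F [ 0.3 -0.5 -0.7]
row [0.0002 0.0002 0.0388] [ 0.000e+00 -3.000e-04 -3.221e-01]
row [1.000e-04 2.000e-04 1.825e-01] [ 0.000e+00 -3.000e-04 -3.221e-01]
[-5.79536209e-01  1.64025391e-04 -6.89039828e-02  1.50228386e+00
 -6.96180335e-06  2.65434286e-01]
```

Request:
arm_command(
  rows=[
    [0,0,0,0.04,0,0,-0.322],
    [0,0,0,0.04,0,0,-0.322],
    [0,0,0,0.04,0,0,-0.322],
    [0,0,0,0.04,0,0,-0.322],
    [0,0,0,0.04,0,0,-0.322],
    [0,0,0,0.06,0,0,-0.322],
    [0,0,0,0.09,0,0,-0.322],
    [0,0,0,0.12,0,0,-0.322],
    [0,0,0,0.14,0,0,-0.322],
    [0,0,0,0.16,0,0,-0.322],
    [0,0,0,0.175,0,0,-0.322],
    [0,0,0,0.182,0,0,-0.322],
    [0.5,0,0,0.182,0,0,-0.322],
    [0.5,0,0,0.182,0,0,-0.322],
    [0.5,0,0,0.182,0,0,-0.322],
    [0.5,0,0,0.182,0,0,-0.322],
    [0.5,0,0,0.182,0,0,-0.322],
    [0.5,0,0,0.182,0,0,-0.322],
    [0.5,0,0,0.182,0,0,-0.322],
    [0.5,0,0,0.182,0,0,-0.322],
  ],
  squeeze=40,
)

```text
time: 3.23
tool_pos: [0.4357, -0.2851, 0.0066]
ee_rot: [0.001, 0.103, 0.995, -0.0]
ft_force: [-0.9, -0.1, 6.5]
opening: 0.0592
grip_force: 44.7
```

```bash
python3 go.py 168.5 .435 -.2845 .10 182.1 .479 .2687 .10; python3 -c "
from rig import bot,imaging;from h import *
s=imaging.snapshot('wrist');save(s,'w1')"
```

```text
t 3.23 [ 0.4357 -0.2851  0.0066] yaw 168.14 open 0.0592 grip 44.7 F [-0.9 -0.1  6.5]
row [ 0.0008  0.0005 -0.1167] [-0.0003  0.0008 -0.0031]
row [ 0.0891  0.6886 -0.1172] [-0.0004  0.0007 -0.1218]
```

View pics/w1.png

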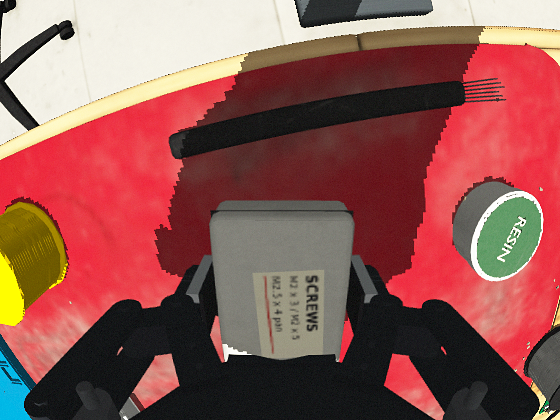

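The box is held square between the pads at (285,280), upright. Next: lift and carry it to the near-left compartment.

Request:
arm_command(
  rows=[
    [0.5,0,0,-0.05,0,0,0],
    [0.5,0,0,-0.1,0,0,0],
    [0.5,0,0,-0.14,0,0,0],
    [0.5,0.02,0.05,-0.14,0,0,-0.02],
    [0.5,0.04,0.1,-0.14,0,0,-0.04],
    [0.5,0.089,0.15,-0.14,0,0,-0.06],
    [0.5,0.089,0.2,-0.14,0,0,-0.08],
    [0.5,0.089,0.25,-0.14,0,0,-0.1],
    [0.5,0.089,0.3,-0.14,0,0,-0.122],
    [0.5,0.089,0.35,-0.14,0,0,-0.122],
    [0.5,0.089,0.4,-0.14,0,0,-0.122],
    [0.5,0.089,0.45,-0.14,0,0,-0.122],
    [0.5,0.089,0.5,-0.14,0,0,-0.122],
    [0.5,0.089,0.55,-0.14,0,0,-0.122],
    [0.5,0.089,0.6,-0.14,0,0,-0.122],
    [0.5,0.089,0.64,-0.14,0,0,-0.122],
    [0.5,0.089,0.67,-0.14,0,0,-0.122],
    [0.5,0.089,0.6886,-0.14,0,0,-0.122],
    [0.5,0.089,0.6886,-0.14,0,0,-0.122],
    [0.5,0.089,0.6886,-0.14,0,0,-0.122],
  ],
)

```text
time: 4.95
tool_pos: [0.4783, 0.2689, 0.1173]
ee_rot: [-0.0, -0.019, 1.0, -0.0]
ft_force: [-0.9, -1.5, 0.3]
opening: 0.0591
grip_force: 44.1
```

```bash
python3 go.py 182.1 .479 .2687 .12 182.1 .479 .2687 .008; python3 -c "
from rig import bot,imaging;from h import *
s=imaging.snapshot('wrist');save(s,'w2')"
```

```text
t 4.95 [0.4783 0.2689 0.1173] yaw 182.18 open 0.0591 grip 44.1 F [-0.9 -1.5  0.3]
row [-0.0009 -0.0003 -0.0033] [-0.0004 -0.0004  0.0007]
row [-0.001  -0.0002  0.1367] [-0.0004 -0.0004  0.0007]
```

View pics/w2.png

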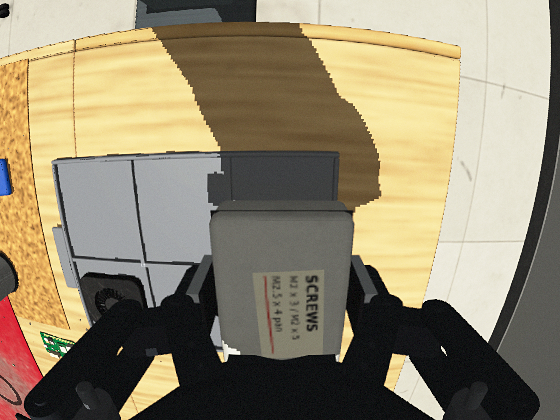

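The box hangs square over the near-left compartment, with the fan at (110,300). Lowering now.

Request:
arm_command(
  rows=[
    [0.5,-0.001,0,0.03,0,0,0],
    [0.5,-0.001,0,0.06,0,0,0],
    [0.5,-0.001,0,0.09,0,0,0],
    [0.5,-0.001,0,0.11,0,0,0],
    [0.5,-0.001,0,0.12,0,0,0],
    [0.5,-0.001,0,0.126,0,0,0],
    [0.5,-0.001,0,0.13,0,0,0],
    [0.5,-0.001,0,0.133,0,0,0],
    [0.5,-0.001,0,0.1355,0,0,0],
    [0.5,-0.001,0,0.1355,0,0,0],
    [0.5,-0.001,0,0.1355,0,0,0],
  ],
)

```text
time: 5.92
tool_pos: [0.4796, 0.2692, 0.0099]
ee_rot: [0.0, -0.019, 1.0, 0.0]
ft_force: [0.4, -0.4, -0.6]
opening: 0.0594
grip_force: 44.1
```

Request:
arm_command(
  rows=[
    [0.5,0,0,0.001,0,0,0],
    [0.5,0,0,0.0025,0,0,0],
    [0.5,0,0,0.0025,0,0,0],
    [0.5,0,0,0.0025,0,0,0],
  ],
)

```text
time: 6.25
tool_pos: [0.4797, 0.2693, 0.0087]
ee_rot: [0.001, -0.019, 1.0, 0.0]
ft_force: [-3.0, -1.9, 8.9]
opening: 0.0591
grip_force: 45.2
```

Request:
arm_command(
  rows=[
    [0.1,0,0,0,0,0,0],
    [0.1,0,0,0,0,0,0],
    [0.1,0,0,0,0,0,0],
    [0.1,0,0,0,0,0,0],
    [0.1,0,0,0,0,0,0],
    [0.1,0,0,-0.03,0,0,0],
    [0.1,0,0,-0.07,0,0,0],
    [0.1,0,0,-0.11,0,0,0],
    [0.1,0,0,-0.15,0,0,0],
    [0.1,0,0,-0.18,0,0,0],
    [0.1,0,0,-0.18,0,0,0],
  ],
)

```text
time: 7.17
tool_pos: [0.4811, 0.27, 0.1569]
ee_rot: [0.003, -0.019, 1.0, 0.002]
ft_force: [1.0, 0.8, 1.0]
opening: 0.0769
grip_force: 0.0
```

```bash
python3 go.py 92.1 .5844 -.0778 .12 92.1 .5844 -.0778 .008; python3 -c "
from rig import bot,imaging;from h import *
s=imaging.snapshot('wrist');save(s,'w3')"
```

```text
t 7.17 [0.4811 0.27   0.1569] yaw 182.13 open 0.0769 grip 0.0 F [1.  0.8 1. ]
row [-0.1126 -0.4394  0.0454] [0.004  0.0013 0.7857]
row [-0.1117 -0.4398  0.1854] [0.004  0.0013 0.7857]
```

View pics/w3.png

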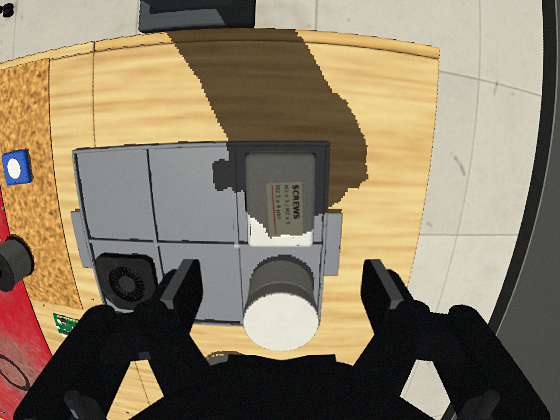

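The box sits in the near-left compartment at (280,195), clear of the walls. Spool next.

Request:
arm_command(
  rows=[
    [0,-0.015,-0.05,0.01,0,0,0.06],
    [0,-0.03,-0.1,0.01,0,0,0.12],
    [0,-0.045,-0.15,0.01,0,0,0.18],
    [0,-0.06,-0.2,0.01,0,0,0.24],
    [0,-0.075,-0.25,0.01,0,0,0.3],
    [0,-0.09,-0.3,0.01,0,0,0.36],
    [0,-0.1,-0.34,0.01,0,0,0.42],
    [0,-0.105,-0.37,0.01,0,0,0.48],
    [0,-0.11,-0.4,0.01,0,0,0.54],
    [0,-0.112,-0.42,0.01,0,0,0.6],
    [0,-0.112,-0.44,0.01,0,0,0.66],
    [0,-0.112,-0.44,0.01,0,0,0.72],
    [0,-0.112,-0.44,0.01,0,0,0.7857],
    [0,-0.112,-0.44,0.01,0,0,0.7857],
    [0,-0.112,-0.44,0.01,0,0,0.7857],
    [0,-0.112,-0.44,0.01,0,0,0.7857],
  ],
)

```text
time: 8.55
tool_pos: [0.5818, -0.0792, 0.1426]
ee_rot: [-0.0, 0.693, 0.721, -0.0]
ft_force: [0.3, 0.2, 0.4]
opening: 0.0857
grip_force: 0.0
```

```bash
python3 go.py 92.1 .5844 -.0778 .12 92.1 .5844 -.0778 .009; python3 -c "
from rig import bot,imaging;from h import *
s=imaging.snapshot('wrist');save(s,'w4')"
```

```text
t 8.55 [ 0.5818 -0.0792  0.1426] yaw 92.34 open 0.0857 grip 0.0 F [0.3 0.2 0.4]
row [0.0017 0.0034 0.0282] [-0.0005 -0.0001  0.0021]
row [0.0016 0.0035 0.167 ] [-0.0005 -0.0001  0.0021]
```

View pics/w4.png

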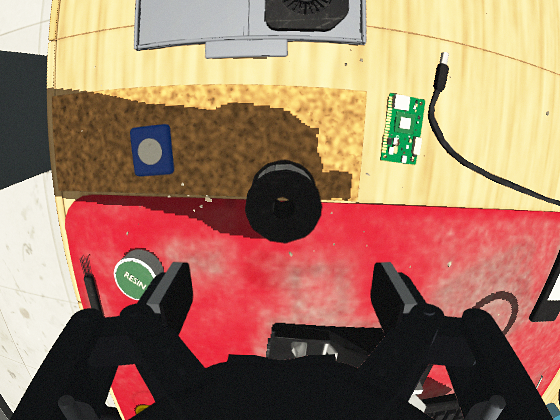

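The spool at (283,205) is centred between the fingers. Descending to grip it.

Request:
arm_command(
  rows=[
    [0,0.0015,0.0035,0.03,0,0,0.002],
    [0,0.0015,0.0035,0.06,0,0,0.002],
    [0,0.0015,0.0035,0.09,0,0,0.002],
    [0,0.0015,0.0035,0.12,0,0,0.002],
    [0,0.0015,0.0035,0.145,0,0,0.002],
    [0,0.0015,0.0035,0.16,0,0,0.002],
    [0,0.0015,0.0035,0.167,0,0,0.002],
    [0,0.0015,0.0035,0.167,0,0,0.002],
    [0.5,0.0015,0.0035,0.167,0,0,0.002],
    [0.5,0.0015,0.0035,0.167,0,0,0.002],
    [0.5,0.0015,0.0035,0.167,0,0,0.002],
    [0.5,0.0015,0.0035,0.167,0,0,0.002],
    [0.5,0.0015,0.0035,0.167,0,0,0.002],
    [0.5,0.0015,0.0035,0.167,0,0,0.002],
    [0.5,0.0015,0.0035,0.167,0,0,0.002],
    [0.5,0.0015,0.0035,0.167,0,0,0.002],
  ],
)

```text
time: 9.93
tool_pos: [0.5857, -0.0783, 0.0114]
ee_rot: [0.001, 0.695, 0.719, 0.001]
ft_force: [-1.2, -0.0, 7.3]
opening: 0.0582
grip_force: 44.0
```

```bash
python3 go.py 92.1 .5919 .1868 .13
```

```text
t 9.93 [ 0.5857 -0.0783  0.0114] yaw 91.88 open 0.0582 grip 44.0 F [-1.2 -0.   7.3]
row [ 0.3308  0.019  -0.1483] [ 0.0013  0.0002 -0.002 ]
```

Request:
arm_command(
  rows=[
    [0.5,0,0,-0.04,0,0,0],
    [0.5,0,0,-0.09,0,0,0],
    [0.5,0,0,-0.13,0,0,0],
    [0.5,0.04,0,-0.15,0,0,0],
    [0.5,0.08,0.01,-0.15,0,0,0],
    [0.5,0.12,0.015,-0.15,0,0,0],
    [0.5,0.16,0.019,-0.15,0,0,0],
    [0.5,0.2,0.019,-0.15,0,0,0],
    [0.5,0.24,0.019,-0.15,0,0,0],
    [0.5,0.28,0.019,-0.15,0,0,0],
    [0.5,0.31,0.019,-0.15,0,0,0],
    [0.5,0.331,0.019,-0.15,0,0,0],
    [0.5,0.331,0.019,-0.15,0,0,0],
    [0.5,0.331,0.019,-0.15,0,0,0],
    [0.5,0.331,0.019,-0.15,0,0,0],
  ],
)

```text
time: 11.18
tool_pos: [0.5913, 0.1865, 0.1296]
ee_rot: [0.0, 0.695, 0.719, -0.0]
ft_force: [0.3, 0.3, -3.7]
opening: 0.0584
grip_force: 45.1
```

```bash
python3 go.py 92.1 .5919 .1868 .12 92.1 .5919 .1868 .013; python3 -c "
from rig import bot,imaging;from h import *
s=imaging.snapshot('wrist');save(s,'w5')"
```

```text
t 11.18 [0.5913 0.1865 0.1296] yaw 91.87 open 0.0584 grip 45.1 F [ 0.3  0.3 -3.7]
row [0.0003 0.0008 0.0121] [-0.0001  0.0002 -0.002 ]
row [0.0004 0.0008 0.1458] [-0.0001  0.0002 -0.002 ]
```

View pics/w5.png

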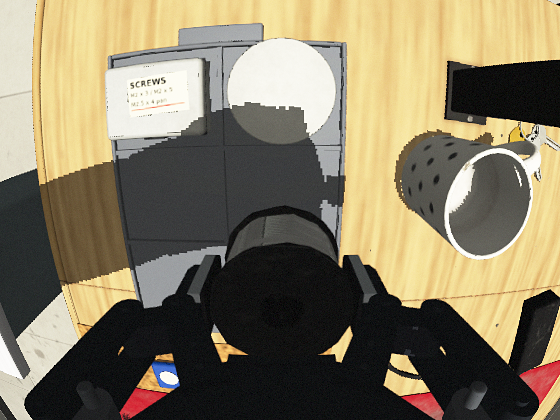

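The spool is held level over the far-middle compartment, jar at (280,90) and box at (160,95). Lowering.

Request:
arm_command(
  rows=[
    [0.5,0,0,0.03,0,0,0],
    [0.5,0,0,0.06,0,0,0],
    [0.5,0,0,0.09,0,0,0],
    [0.5,0,0,0.115,0,0,0],
    [0.5,0,0,0.13,0,0,0],
    [0.5,0,0,0.137,0,0,0],
    [0.5,0,0,0.141,0,0,0],
    [0.5,0,0,0.144,0,0,0],
    [0.5,0,0,0.147,0,0,0],
    [0.5,0,0,0.147,0,0,0],
    [0.5,0,0,0.147,0,0,0],
  ],
)

```text
time: 12.15
tool_pos: [0.5921, 0.1872, 0.0135]
ee_rot: [0.001, 0.696, 0.719, 0.001]
ft_force: [-0.4, -0.7, 2.3]
opening: 0.0584
grip_force: 45.4
```

Request:
arm_command(
  rows=[
    [0.5,0,0,0.001,0,0,0],
    [0.5,0,0,0.001,0,0,0],
    [0.1,0,0,0.001,0,0,0],
    [0.1,0,0,0.001,0,0,0],
    [0.1,0,0,0.001,0,0,0],
    [0.1,0,0,0.001,0,0,0],
    [0.1,0,0,0.001,0,0,0],
    [0.1,0,0,-0.03,0,0,0],
    [0.1,0,0,-0.07,0,0,0],
    [0.1,0,0,-0.11,0,0,0],
    [0.1,0,0,-0.15,0,0,0],
    [0.1,0,0,-0.15,0,0,0],
  ],
)

```text
time: 13.15
tool_pos: [0.5936, 0.1878, 0.1393]
ee_rot: [0.002, 0.695, 0.719, 0.004]
ft_force: [1.0, 0.0, 0.2]
opening: 0.0768
grip_force: 0.0
```

```bash
python3 go.py 92.1 .440 -.1676 .13 92.1 .440 -.1676 .006
```

```text
t 13.15 [0.5936 0.1878 0.1393] yaw 91.87 open 0.0768 grip 0.0 F [1.  0.  0.2]
row [-0.4377 -0.2064  0.0087] [ 0.0044 -0.0012 -0.002 ]
row [-0.4381 -0.2078  0.1637] [ 0.0044 -0.0012 -0.002 ]
```

Request:
arm_command(
  rows=[
    [0.2,-0.045,-0.02,0.01,0,0,0],
    [0.2,-0.09,-0.04,0.01,0,0,0],
    [0.2,-0.135,-0.06,0.01,0,0,0],
    [0.2,-0.18,-0.08,0.01,0,0,0],
    [0.2,-0.225,-0.1,0.01,0,0,0],
    [0.2,-0.27,-0.12,0.01,0,0,0],
    [0.2,-0.31,-0.15,0.01,0,0,0],
    [0.2,-0.35,-0.17,0.01,0,0,0],
    [0.2,-0.39,-0.19,0.01,0,0,0],
    [0.2,-0.42,-0.2,0.01,0,0,0],
    [0.2,-0.4375,-0.206,0.01,0,0,0],
    [0.2,-0.4375,-0.206,0.01,0,0,0],
    [0.2,-0.4375,-0.206,0.01,0,0,0],
    [0.2,-0.4375,-0.206,0.01,0,0,0],
  ],
)

```text
time: 14.32
tool_pos: [0.4382, -0.1677, 0.124]
ee_rot: [-0.0, 0.695, 0.719, 0.0]
ft_force: [0.4, 0.7, -0.2]
opening: 0.0686
grip_force: 0.0
```

```bash
python3 go.py 92.1 .440 -.1676 .13 92.1 .440 -.1676 .006; python3 -c "
from rig import bot,imaging;from h import *
s=imaging.snapshot('wrist');save(s,'w6')"
```

```text
t 14.32 [ 0.4382 -0.1677  0.124 ] yaw 91.87 open 0.0686 grip 0.0 F [ 0.4  0.7 -0.2]
row [ 0.      0.0023 -0.0075] [-0.     -0.0001 -0.002 ]
row [-0.      0.0023  0.1475] [-0.     -0.0001 -0.002 ]
```

View pics/w6.png

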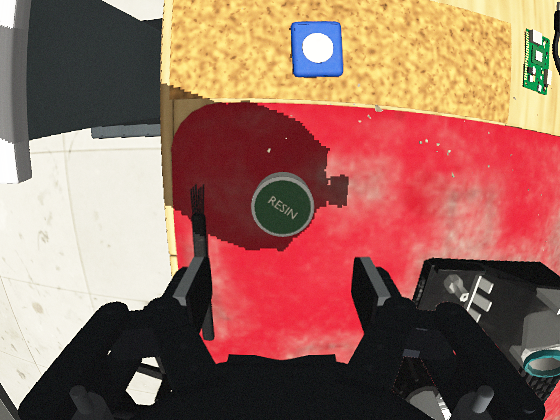

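The tin is at (282,205), centred between the fingers. The brush at (200,240) stays outside the left finger.

Request:
arm_command(
  rows=[
    [0.24,0,0.004,0.03,0,0,0],
    [0.24,0,0.004,0.06,0,0,0],
    [0.24,0,0.004,0.09,0,0,0],
    [0.24,0,0.004,0.115,0,0,0],
    [0.24,0,0.004,0.13,0,0,0],
    [0.24,0,0.004,0.14,0,0,0],
    [0.24,0,0.004,0.146,0,0,0],
    [0.24,0,0.004,0.146,0,0,0],
    [0.6,0,0.004,0.146,0,0,0],
    [0.6,0,0.004,0.146,0,0,0],
    [0.6,0,0.004,0.146,0,0,0],
    [0.6,0,0.004,0.146,0,0,0],
    [0.6,0,0.004,0.146,0,0,0],
    [0.6,0,0.004,0.146,0,0,0],
    [0.6,0,0.004,0.146,0,0,0],
    [0.6,0,0.004,0.146,0,0,0],
  ],
)

```text
time: 15.7
tool_pos: [0.4421, -0.1683, 0.0086]
ee_rot: [0.001, 0.696, 0.719, 0.001]
ft_force: [0.1, 0.4, 6.9]
opening: 0.0482
grip_force: 41.8
```

```bash
python3 go.py 92.1 .495 .0972 .11
```

```text
t 15.7 [ 0.4421 -0.1683  0.0086] yaw 91.86 open 0.0482 grip 41.8 F [0.1 0.4 6.9]
row [ 0.3295  0.0772 -0.1268] [ 0.0011  0.0003 -0.0021]
```

Request:
arm_command(
  rows=[
    [0.6,0,0,-0.04,0,0,0],
    [0.6,0,0,-0.09,0,0,0],
    [0.6,0.02,0,-0.128,0,0,0],
    [0.6,0.06,0.015,-0.128,0,0,0],
    [0.6,0.1,0.03,-0.128,0,0,0],
    [0.6,0.14,0.045,-0.128,0,0,0],
    [0.6,0.18,0.06,-0.128,0,0,0],
    [0.6,0.22,0.077,-0.128,0,0,0],
    [0.6,0.26,0.077,-0.128,0,0,0],
    [0.6,0.29,0.077,-0.128,0,0,0],
    [0.6,0.315,0.077,-0.128,0,0,0],
    [0.6,0.3295,0.077,-0.128,0,0,0],
    [0.6,0.3295,0.077,-0.128,0,0,0],
    [0.6,0.3295,0.077,-0.128,0,0,0],
    [0.6,0.3295,0.077,-0.128,0,0,0],
  ],
)

```text
time: 16.95
tool_pos: [0.4942, 0.0966, 0.1098]
ee_rot: [0.0, 0.696, 0.718, -0.0]
ft_force: [-0.9, -0.6, -0.0]
opening: 0.0479
grip_force: 41.8
```

```bash
python3 go.py 92.1 .495 .0972 .05 92.1 .495 .0972 .0095
```

```text
t 16.95 [0.4942 0.0966 0.1098] yaw 91.84 open 0.0479 grip 41.8 F [-0.9 -0.6 -0. ]
row [0.0007 0.001  0.0747] [ 0.0001  0.0001 -0.0023]
row [0.0007 0.0009 0.1254] [ 0.0001  0.0001 -0.0023]
```

Request:
arm_command(
  rows=[
    [0.6,0.0007,0.001,0.03,0,0,0],
    [0.6,0.0007,0.001,0.06,0,0,0],
    [0.6,0.0007,0.001,0.09,0,0,0],
    [0.6,0.0007,0.001,0.11,0,0,0],
    [0.6,0.0007,0.001,0.117,0,0,0],
    [0.6,0.0007,0.001,0.12,0,0,0],
    [0.6,0.0007,0.001,0.123,0,0,0],
    [0.6,0.0007,0.001,0.126,0,0,0],
    [0.6,0.0007,0.001,0.1275,0,0,0],
    [0.6,0.0007,0.001,0.1275,0,0,0],
    [0.6,0.0007,0.001,0.1275,0,0,0],
  ],
)

```text
time: 17.87
tool_pos: [0.4958, 0.0977, 0.0106]
ee_rot: [0.001, 0.696, 0.718, 0.001]
ft_force: [-6.5, -3.8, 15.0]
opening: 0.048
grip_force: 43.3
```

Request:
arm_command(
  rows=[
    [0.6,0,0,-0.002,0,0,0],
    [0.6,0,0,-0.002,0,0,0],
    [0.24,0,0,-0.002,0,0,0],
    [0.24,0,0,-0.002,0,0,0],
    [0.24,0,0,-0.002,0,0,0],
    [0.24,0,0,-0.002,0,0,0],
    [0.24,0,0,-0.002,0,0,0],
    [0.24,0,0,-0.04,0,0,0],
    [0.24,0,0,-0.08,0,0,0],
    [0.24,0,0,-0.12,0,0,0],
    [0.24,0,0,-0.15,0,0,0],
    [0.24,0,0,-0.15,0,0,0],
  ],
)

```text
time: 18.87
tool_pos: [0.497, 0.0984, 0.1331]
ee_rot: [0.002, 0.695, 0.719, 0.003]
ft_force: [1.3, 0.3, -0.1]
opening: 0.0648
grip_force: 0.0
```

```bash
python3 go.py 95.3 .4625 -.0415 .10; python3 -c "
from rig import bot,imaging;from h import *
s=imaging.snapshot('wrist');save(s,'w7')"
```

```text
t 18.87 [0.497  0.0984 0.1331] yaw 91.87 open 0.0648 grip 0.0 F [ 1.3  0.3 -0.1]
row [-0.1734 -0.0492  0.0408] [ 0.0036 -0.0005 -0.0299]
```

View pics/w7.png

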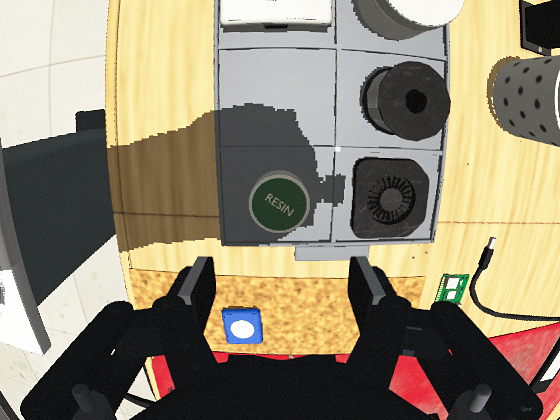

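Tin at (280,202), spool at (412,100), and the fan is undisturbed at (392,197). Now the braid.

Request:
arm_command(
  rows=[
    [0.35,-0.04,-0.012,0.04,0,0,-0.03],
    [0.35,-0.08,-0.025,0.04,0,0,-0.03],
    [0.35,-0.12,-0.035,0.04,0,0,-0.03],
    [0.35,-0.15,-0.045,0.04,0,0,-0.03],
    [0.35,-0.1735,-0.049,0.04,0,0,-0.03],
    [0.35,-0.1735,-0.049,0.04,0,0,-0.03],
    [0.35,-0.1735,-0.049,0.04,0,0,-0.03],
    [0.35,-0.1735,-0.049,0.04,0,0,-0.03],
  ],
)

```text
time: 19.58
tool_pos: [0.4601, -0.0417, 0.095]
ee_rot: [-0.0, 0.674, 0.739, -0.0]
ft_force: [-1.5, -0.0, 0.4]
opening: 0.0555
grip_force: 0.0
```

```bash
python3 go.py 95.3 .4625 -.0415 .10 95.3 .4625 -.0415 .003; python3 -c "
from rig import bot,imaging;from h import *
s=imaging.snapshot('wrist');save(s,'w8')"
```

```text
t 19.58 [ 0.4601 -0.0417  0.095 ] yaw 95.29 open 0.0555 grip 0.0 F [-1.5 -0.   0.4]
row [-0.      0.003  -0.0063] [-0.0005 -0.0002 -0.0001]
row [-1.00e-04  3.20e-03  1.15e-01] [-0.0005 -0.0002 -0.0001]
```

View pics/w8.png

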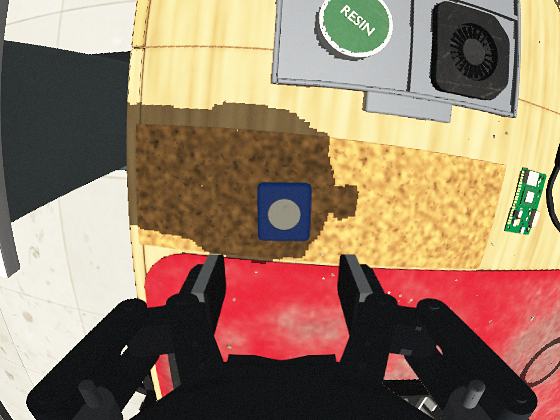

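The braid at (284,211) is square to the fingers and centred.

Request:
arm_command(
  rows=[
    [0.35,0,0.003,0.03,0,0,0],
    [0.35,0,0.003,0.06,0,0,0],
    [0.35,0,0.003,0.085,0,0,0],
    [0.35,0,0.003,0.1,0,0,0],
    [0.35,0,0.003,0.108,0,0,0],
    [0.35,0,0.003,0.113,0,0,0],
    [0.35,0,0.003,0.116,0,0,0],
    [0.35,0,0.003,0.116,0,0,0],
    [0.35,0,0.003,0.116,0,0,0],
  ],
)

```text
time: 20.38
tool_pos: [0.4633, -0.0418, 0.0037]
ee_rot: [0.0, 0.674, 0.739, 0.0]
ft_force: [0.2, -0.2, -0.5]
opening: 0.0551
grip_force: 0.0
```

Request:
arm_command(
  rows=[
    [0.35,0,0,0.001,0,0,0],
    [0.35,0,0,0.002,0,0,0],
    [0.7,0,0,0.002,0,0,0],
    [0.7,0,0,0.002,0,0,0],
    [0.7,0,0,0.002,0,0,0],
    [0.7,0,0,0.002,0,0,0],
    [0.7,0,0,0.002,0,0,0],
    [0.7,0,0,0.002,0,0,0],
    [0.7,0,0,0.002,0,0,0],
    [0.7,0,0,0.002,0,0,0],
  ],
  squeeze=25,
)

```text
time: 21.22
tool_pos: [0.4629, -0.0418, 0.0017]
ee_rot: [0.0, 0.674, 0.739, 0.0]
ft_force: [-0.3, -0.1, 5.7]
opening: 0.0393
grip_force: 25.9
```

Request:
arm_command(
  rows=[
    [0.7,0,0,-0.04,0,0,0],
    [0.7,0,0,-0.08,0,0,0],
    [0.7,0,0,-0.13,0,0,0],
    [0.7,0,0,-0.16,0,0,0],
    [0.7,0,0,-0.16,0,0,0],
  ],
)

```text
time: 21.63
tool_pos: [0.4647, -0.0419, 0.1345]
ee_rot: [0.003, 0.674, 0.739, 0.002]
ft_force: [-0.0, 0.1, -0.0]
opening: 0.0393
grip_force: 25.5
```

```bash
cat > chk.py <<'E'
from h import *; from rig import imaging
import sys
s=imaging.snapshot("top"); C=cloud(s); ok=s["z_map"]>.5
a=np.radians(2.1)
for n,(x,y,zl,zh) in dict(spool=(.5919,.1868,.035,.054),braid=(.5919,.1868,.054,.07),tin=(.495,.097,.016,.04),box=(.489,.269,.018,.05),fan=(.595,.102,.0105,.03),jar=(.588,.273,.055,.08)).items():
    m=ok&(abs(C[...,0]-x)<.05)&(abs(C[...,1]-y)<.05)&(C[...,2]>zl)&(C[...,2]<zh)
    k,l,st,_=cv2.connectedComponentsWithStats(m.astype(np.uint8))
    if k<2: print(n,"none"); continue
    t=C[l==1+st[1:,4].argmax()]; r=cv2.minAreaRect((t[:,:2]*1000).astype(np.float32))
    c=np.array(r[0])/1000-[.5419,.185]
    print(n,len(t),np.round(r[0],1),np.round(r[1],1),round(r[2],1),"z",t[:,2].mean().round(4),"tray",[round(c[0]*np.cos(a)+c[1]*np.sin(a),4),round(-c[0]*np.sin(a)+c[1]*np.cos(a),4)])
save(s,sys.argv[1])
E
python3 chk.py top2; python3 go.py 92.1 .592 .187 .14
```

```text
spool 354 [593.7 186. ] [57.7 56.8] 89.1 z 0.0494 tray [np.float64(0.0518), np.float64(-0.0009)]
braid 5 [597.6 173.8] [6.9 3.7] 45.1 z 0.0554 tray [np.float64(0.0553), np.float64(-0.0132)]
tin 289 [497.7  97.1] [47.3 49.7] 89.0 z 0.0285 tray [np.float64(-0.0474), np.float64(-0.0862)]
box 791 [488.7 269. ] [85.4 61.9] 1.5 z 0.032 tray [np.float64(-0.0501), np.float64(0.0859)]
fan 449 [596.  101.3] [72.3 72.2] 3.4 z 0.0145 tray [np.float64(0.051), np.float64(-0.0857)]
jar 588 [588.9 272.9] [66.4 68.2] 77.7 z 0.069 tray [np.float64(0.0502), np.float64(0.0861)]
t 21.68 [ 0.464  -0.0419  0.1317] yaw 95.3 open 0.0392 grip 25.5 F [ 0.5 -0.3 -0.1]
row [ 0.2701  0.1858 -0.0098] [0.0021 0.0003 0.028 ]
```

View pics/top2.png

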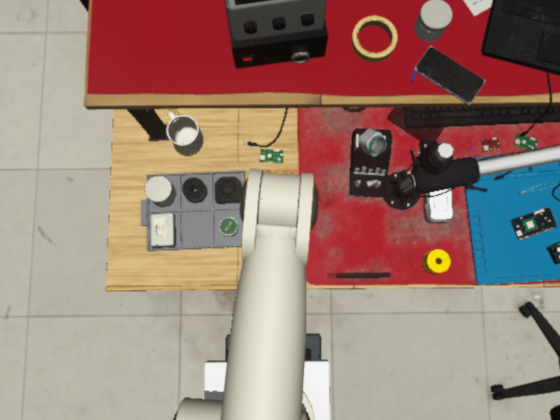

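Everything is placed correctly: tin (228,226), box (161,230), spool (195,190). Carrying the braid over.

Request:
arm_command(
  rows=[
    [0.7,0.03,0.02,0,0,0,0.028],
    [0.7,0.065,0.045,0,0,0,0.028],
    [0.7,0.1,0.07,0,0,0,0.028],
    [0.7,0.135,0.095,0,0,0,0.028],
    [0.7,0.17,0.12,0,0,0,0.028],
    [0.7,0.205,0.14,0,0,0,0.028],
    [0.7,0.235,0.16,0,0,0,0.028],
    [0.7,0.255,0.175,0,0,0,0.028],
    [0.7,0.2695,0.187,0,0,0,0.028],
    [0.7,0.2695,0.187,0.01,0,0,0.028],
    [0.7,0.2695,0.187,0.02,0,0,0.028],
    [0.7,0.2695,0.187,0.02,0,0,0.028],
    [0.7,0.2695,0.187,0.02,0,0,0.028],
  ],
)

```text
time: 22.77
tool_pos: [0.5906, 0.1857, 0.1118]
ee_rot: [-0.001, 0.694, 0.72, -0.001]
ft_force: [-1.3, 0.0, -0.7]
opening: 0.0391
grip_force: 25.5
```

```bash
python3 go.py 92.1 .593 .1867 .07 92.1 .593 .1867 .049; python3 -c "
from rig import bot,imaging;from h import *
s=imaging.snapshot('wrist');save(s,'w9')"
```

```text
t 22.77 [0.5906 0.1857 0.1118] yaw 92.06 open 0.0391 grip 25.5 F [-1.3  0.  -0.7]
row [0.0012 0.0031 0.0522] [-0.0013  0.0004 -0.0004]
row [0.0012 0.0032 0.0785] [-0.0013  0.0004 -0.0004]
```

View pics/w9.png

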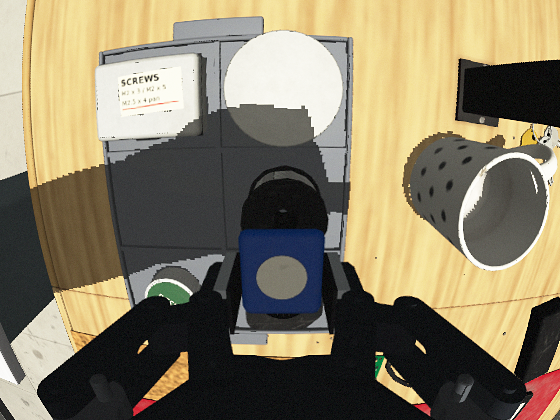

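The braid at (281,270) is level and right over the spool.

Request:
arm_command(
  rows=[
    [0.7,0.001,0.002,0.02,0,0,0],
    [0.7,0.001,0.002,0.04,0,0,0],
    [0.7,0.001,0.002,0.055,0,0,0],
    [0.7,0.001,0.002,0.065,0,0,0],
    [0.7,0.001,0.002,0.07,0,0,0],
    [0.7,0.001,0.002,0.074,0,0,0],
    [0.7,0.001,0.002,0.077,0,0,0],
    [0.7,0.001,0.002,0.077,0,0,0],
    [0.7,0.001,0.002,0.077,0,0,0],
  ],
)

```text
time: 23.57
tool_pos: [0.5935, 0.1876, 0.0522]
ee_rot: [0.0, 0.694, 0.72, 0.0]
ft_force: [-0.4, 0.5, -0.5]
opening: 0.0395
grip_force: 25.5
```

Request:
arm_command(
  rows=[
    [0.7,0,0,0.001,0,0,0],
    [0.7,0,0,0.002,0,0,0],
    [0.7,0,0,0.003,0,0,0],
    [0.7,0,0,0.003,0,0,0],
    [0.7,0,0,0.003,0,0,0],
  ],
)

```text
time: 23.98
tool_pos: [0.5935, 0.1877, 0.0497]
ee_rot: [0.0, 0.694, 0.72, 0.0]
ft_force: [-0.3, 0.2, 2.5]
opening: 0.0392
grip_force: 25.8
```

Contact, as expected. Release and retreat.

Request:
arm_command(
  rows=[
    [0.4,0,0,0,0,0,0],
    [0.4,0,0,0,0,0,0],
    [0.4,0,0,0,0,0,0],
    [0.4,0,0,0,0,0,0],
    [0.4,0,0,-0.02,0,0,0],
    [0.4,0,0,-0.05,0,0,0],
    [0.4,0,0,-0.09,0,0,0],
    [0.4,0,0,-0.13,0,0,0],
    [0.4,-0.05,-0.03,-0.16,0,0,0],
    [0.4,-0.1,-0.06,-0.16,0,0,0],
    [0.4,-0.15,-0.09,-0.16,0,0,0],
    [0.4,-0.2,-0.12,-0.16,0,0,0],
    [0.4,-0.25,-0.15,-0.16,0,0,0],
    [0.4,-0.29,-0.18,-0.16,0,0,0],
    [0.4,-0.33,-0.2,-0.16,0,0,0],
    [0.4,-0.33,-0.2,-0.16,0,0,0],
    [0.4,-0.33,-0.2,-0.16,0,0,0],
  ],
)

```text
time: 25.4
tool_pos: [0.4413, -0.0851, 0.1778]
ee_rot: [0.001, 0.695, 0.719, -0.0]
ft_force: [0.3, -0.1, -0.4]
opening: 0.0512
grip_force: 0.0
```

```bash
python3 chk.py top3
```

```text
spool 90 [583.2 177.5] [28.3 58.3] 43.6 z 0.0494 tray [np.float64(0.041), np.float64(-0.009)]
braid 265 [593.3 187.7] [42.8 49. ] 10.4 z 0.0595 tray [np.float64(0.0515), np.float64(0.0008)]
tin 289 [497.9  97.5] [50.2 46.9] 0.6 z 0.0286 tray [np.float64(-0.0472), np.float64(-0.0858)]
box 794 [488.5 269. ] [85.3 61.7] 1.2 z 0.0319 tray [np.float64(-0.0503), np.float64(0.0859)]
fan 418 [596.7 100.4] [71.5 87.7] 6.8 z 0.0145 tray [np.float64(0.0517), np.float64(-0.0865)]
jar 584 [588.5 273.4] [67.4 67.9] 73.0 z 0.0691 tray [np.float64(0.0499), np.float64(0.0867)]
```

```bash
python3 -c "
from rig import bot;print(bot.sign_off())"
```

```text
the job is handed in; nothing more can be done
None
```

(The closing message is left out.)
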